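# Unload two tape rolls from a lift-off hub into their colour caddies

### The arm

A 6-joint arm with a two-finger parallel gripper is mounted at the origin on the work surface. World frame = base frame: x ahead of the robot, y to its left, z up, the work surface at z = 0. Lengths are in m, angles in rad, forces in N, time in s.
With the tool pointing down it reaches from about 0.35 to 0.975 m from the base axis. Payload 4.9 kg.
Tool frame: the origin (TCP) lies midway between the tips of the shut fingers; the grasp point (between the pads) lies ctrl.grip_depth behind it (ctrl.grip_depth is the distance from the TCP to the grasp point, in m); y points along the fingers, z is the direction in which the jaws open and shut, and the axes are right-handed (so a half turn about y gives the same grasp; the last joint's range is limited). The gripper opens to 85 mm and grips with 20 to 120 N. Pads are 22 mm wide; open, the fingers measure 114 mm over their backs; the gripper's body (76 mm by 85 mm) begins 54 mm behind the grasp point. The pads swing forward as they close: fully open they stand 13 mm farther back than shut.
Start: joints at [-1.45, 0.053, 1.613, -0, 1.476, -0.119], TCP at [0.148, -0.607, 0.231] pointing down, gripper open.
Joint ranges: [-3.01, 3.01], [-1.01, 2.22], [0.06, 2.58], [-1.02, 4.17], [0.09, 2.62], [-3.14, 3.14]. Speed limits (rad/s): [2.57, 2.57, 3.14, 3.14, 3.14, 3.14].

### API

Orientations are given as a rotation vector (axis times angle).
In Python, from station import ctrl gives the robot as it stands.
- The arm moves only by the tool jog_arm, never from a script. Its argument "moves" is a list of rows, each a list of 6 numbers: the shift along the tool's x, y, z in mm, then the turn, a rotation vector about the tool's x, y, z in rad. In form: [[x, y, z, wx, wy, wz], ...]. A call has 1 to 12 rows; each row shifts and turns the commanded pose from where the row before left it, along the tool's axes as they then stand; what a row does not reach is not made up. A row lasts 1/10 s, in which the tool goes at most 50 mm and 8.59 degrees, less where a joint would pass 70% of its speed; a pose out of reach is approached as far as the arm can. A call is refused whole if a number of a shift passes 50 or a number of a turn 0.15, either way. A call with a gripper value outside its range is refused whole. "grip" is the finger opening in mm, from 0 to 85.4, set as the call begins (left out, the last holds). The fingers move at their own pace and stop on an object; "grip_force" is the grip in N (left out, the last holds). Time passes only in rows, so rows that do not move let the fingers close. It gives the time, the measured TCP pose, the force and the opening at its end, in the units of the state.
- ctrl.get_obs(): the state, without advancing time (a new reading comes with each control period).
- ctrl.get_image(name): name is "scene" or "top"; returns the picture (384x512x3 uint8, red, green, blue); there is no depth.
- ctrl.camera_params(name): a dict with "fx", "fy", "cx", "cy" (pixels), "D" ([k1, k2, p1, p2, k3] as OpenCV has them; the pictures are not rectified), "pose" (4x4, takes a point from camera to world coordinates). Camera axes: x right, y up, looking along -z (the intrinsics and any distortion apply to the point x, -y, -z); pixel columns grow to the right and rows downward; lengths in m; the calibration is good to about 2 mm. A picture is of the moment at which its call begins. camera_params takes no time and is no camera call.
- ctrl.finish_job(): hands the job in, once; it reports no verdict.
The state is a dict: "t": time; "q": joint angles; "dq": joint speeds; "effort": joint torques, N m; "tool_pos": TCP position; "tool_rot": TCP orientation; "contact_force": force on the tool from outside, world axes, zero at the start; "wrist_torque": the same for the moment, N m; "opening": finger opening in m.
Only numpy, scipy, OpenCV 4.12 (cv2) and the standard library are available. Lean on these libraries where they do the work, as an engineer would, in place of code of your own. Each camera call takes 0.05 s, during which the arm holds its last target. There are 200 camera calls.

### The job

The hub on the painter's bench carries two rolls of masking tape, too wide to grip and too snug to reach inside: raise the hub's lift plate by its orange bar and slide the rolls off over the top, the purple one first into the purple caddy and then the teal one into the teal caddy, each lying flat and centred on its caddy. Then put the lift plate all the way down again. Do not drop or tip over a roll, and leave the spray can, paint bottle and cup where they stand.

Things in the scene. Friction and masses are not known exactly. Their poses are not given: they have to be found in the camera images.
- stand: Fixed grey and aluminium unloading stand. Origin on the work surface at the hub's axis, z up. The upright hub is a plain aluminium cylinder, 68 mm in diameter, its flat top 90 mm above the work surface. The lift plate's handle lies on the stand's -x side; the two caddies lie on its +y and -y sides, either colour on either side.
- lift (a joint): Height of the steel lift plate (a flat ring 102 mm across round the hub, under the rolls) above its lowest position, in m: 0 is down, 0.071 is its top stop. Its upper face is 22 mm above the work surface when down and 93 mm at the top stop, 3 mm above the hub's top. It stays where it is left: friction of about 9 N either way, to which the weight of the plate (250 g) and the rolls adds when lifting (some 15 N in all).
- lift_bar (a point): Centre of the orange grip bar on the lift plate, which rises and falls with it. The bar is 64 mm long along the stand's x axis, 15 mm wide (stand's y) and 16 mm high, carried by a 12 mm square post under its middle, 135 mm from the hub's axis on the stand's -x side; this point is 84 mm above the work surface when the plate is down, and the stand's x axis points from the bar to the hub.
- purple_roll: Purple roll of tape, loose, about 0.16 kg: flat ring of 110 mm outer and 76 mm inner diameter, 36 mm high. At the start it is the upper roll on the hub. Origin at the centre of its underside, z along its axis.
- teal_roll: Teal roll of tape, same size as the purple one: the lower roll at the start, resting on the lift plate, the purple one on top of it. Origin at the centre of its underside. Held by the hub as long as its underside is below the hub's top.
- purple_caddy: Fixed purple caddy beside the hub: a level pale lilac deck, its upper face 88 mm above the work surface, 150 mm long along its y axis (which runs towards the hub, parallel to the stand's y axis within a few degrees) with an upright rail along each long side, deep purple and 22 mm high, the rails 138 mm apart inside; both ends are open, without a stop. The end next to the hub is 67 to 82 mm from the hub's axis. Origin on the work surface below the middle of the deck.
- teal_caddy: Fixed teal caddy, the same as the purple one but with a pale mint deck and teal rails, on the other side of the hub. Origin on the work surface below the middle of the deck.
- spray_can: Bystander: red and steel spray can, 54 mm in diameter, 170 mm high, standing on the side of the stand away from the handle. Origin at the centre of its underside.
- paint_bottle: Bystander: amber paint bottle with a blue cap, 44 mm in diameter, 65 mm high, near the handle. Origin at the centre of its underside.
- cup: Bystander: white open cup, 68 mm across the rim, 75 mm high, near the handle. Origin at the centre of its underside.
There are look-alikes about, which are no part of the job. Leave any yellow look-alike of the purple_caddy alone.

How it is judged:
By the outcome, as a careful person would: the job done as asked, in the order asked, and still so for the second after the job is handed in, with the robot touching nothing.
It also fails if it takes over 72 s, if anything falls off the work surface, if the arm or the gripper's body presses on something with over 40 N, if the wrist force passes 120 N, or if a joint passes its speed limit or range.

## Working session

There is one attempt and no reset: what is moved stays moved. The work goes in short steps, Python scripts to look and compute and a tool call to move; the robot and the scene stay as the last step left them, time stands still between calls to the robot, and variables do not carry over. Pictures are saved under pics/ and viewed, about 8 in all and at most 12, crops included, and the job is handed in when it is done.

Besides the shell and the picture viewer there is one more tool, called after "Request:" in YAML: its name, and indented under it one key for each argument. jog_arm: Moves the arm, as the interface text tells. Its arguments: {"type":"object","properties":{"moves":{"type":"array","items":{"type":"array","items":{"type":"number"}}},"grip":{"type":"number"},"grip_force":{"type":"number"}},"required":["moves"]}

```bash
mkdir -p pics; ls; python3 - <<'E'
from station import ctrl
import cv2, numpy as np
print(ctrl.get_obs(), ctrl.grip_depth)
for n in ("scene","top"):
    cv2.imwrite(f"pics/{n}0.png",cv2.resize(ctrl.get_image(n)[:,:,::-1],(800,600),interpolation=cv2.INTER_CUBIC))
    print(n,ctrl.camera_params(n))
E
```

```text
pics
{'t': 0.0, 'q': array([-1.45001481e+00,  5.33132759e-02,  1.61431876e+00,  4.13635609e-06,
        1.47603396e+00, -1.19003586e-01]), 'dq': array([ 0.00200759, -0.00140149,  0.000697  ,  0.00027076,  0.0018906 ,
       -0.00273246]), 'effort': array([ 1.28288990e-03, -3.93680227e+01, -3.70176494e+01, -3.01775390e-05,
        6.94515111e-03,  4.64667291e-07]), 'tool_pos': array([ 0.14835505, -0.60647578,  0.23007527]), 'tool_rot': array([-0.25227492,  2.09629339, -2.09192017]), 'contact_force': array([ 0.30785588,  0.2131205 , -0.04108149]), 'wrist_torque': array([ 0.00416766, -0.06945446, -0.03284719]), 'opening': 0.08524103380267482} 0.0187
scene {'fx': 471.3814282020504, 'fy': 471.3814282020504, 'cx': 254.1238576529834, 'cy': 191.91207521322931, 'D': array([0.04316887, 0.        , 0.        , 0.        , 0.        ]), 'pose': array([[-0.76561867, -0.48028088,  0.42797   ,  1.06985666],
       [ 0.64323856, -0.56277019,  0.51916651,  0.63567934],
       [-0.00849699,  0.67277038,  0.73980255,  1.10838125],
       [ 0.        ,  0.        ,  0.        ,  1.        ]])}
top {'fx': 374.0864425626023, 'fy': 374.0864425626023, 'cx': 255.78098958668076, 'cy': 192.49883970530814, 'D': array([-0.06975099,  0.        ,  0.        ,  0.        ,  0.        ]), 'pose': array([[ 0.02787007,  0.98216574, -0.18594008,  0.2991102 ],
       [-0.99960638,  0.02678518, -0.00834471, -0.09102528],
       [-0.00321545,  0.18609946,  0.98252565,  1.14760034],
       [ 0.        ,  0.        ,  0.        ,  1.        ]])}
```

View pics/scene0.png

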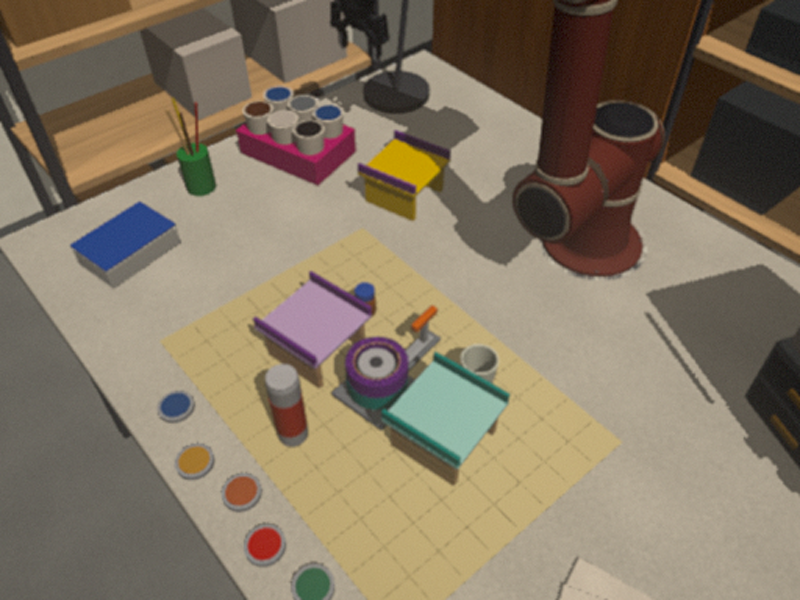

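View pics/top0.png

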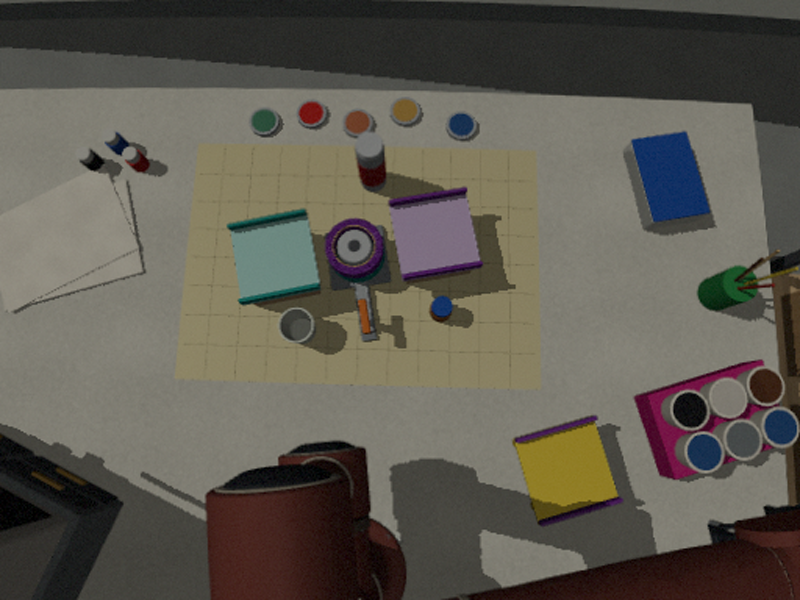

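```bash
cat > h.py <<'E'
from station import ctrl
import cv2, numpy as np
from scipy.spatial.transform import Rotation as R
F=np.diag([1,-1,-1.])
def KD(n):
    p=ctrl.camera_params(n); return np.array([[p['fx'],0,p['cx']],[0,p['fy'],p['cy']],[0,0,1]]),p['D'],p['pose']
def world(n,px,z):
    K,D,T=KD(n); u=cv2.undistortPoints(np.float64(px).reshape(-1,1,2),K,D)[:,0]
    d=(np.c_[u,np.ones(len(u))]@F)@T[:3,:3].T; o=T[:3,3]
    return o+d*((z-o[2])/d[:,2])[:,None]
def proj(n,P):
    K,D,T=KD(n); c=((np.float64(P)-T[:3,3])@T[:3,:3])@F
    return cv2.projectPoints(c.reshape(-1,1,3),np.zeros(3),np.zeros(3),K,D)[0][:,0]
def ortho(n,z,x0,x1,y0,y1,s=2.0,img=None):
    "image up=+x, left=+y, s px/mm; pixel(c,r): x=x1-r/s/1000, y=y1-c/s/1000"
    img=ctrl.get_image(n) if img is None else img
    h,w=int((x1-x0)*1000*s),int((y1-y0)*1000*s)
    r,c=np.mgrid[:h,:w]; P=np.stack([x1-r/s/1e3,y1-c/s/1e3,np.full(r.shape,z)],-1).reshape(-1,3)
    m=proj(n,P).reshape(h,w,2).astype(np.float32)
    return cv2.remap(img,m[...,0],m[...,1],cv2.INTER_CUBIC)
E
python3 - <<'E'
from h import *
s=512/800
print(world("top",np.array([[355,245],[436,233],[275,257],[365,312]])*s,.09).round(3))
c=world("top",[[355*s,245*s]],.09)[0]
x0,x1,y0,y1=round(c[0]-.2,2),round(c[0]+.15,2),round(c[1]-.2,2),round(c[1]+.2,2)
print(x0,x1,y0,y1)
o=ortho("top",.09,x0,x1,y0,y1,1.6)
cv2.imwrite("pics/o1.png",np.clip(o[:,:,::-1]*1.6,0,255))
# colour masks
hsv=cv2.cvtColor(o,cv2.COLOR_RGB2HSV)
def W(p): return np.array([x1-p[1]/1600,y1-p[0]/1600]).round(4)
for n,lo,hi in (("orange",(4,140,90),(14,255,255)),("lilac",(125,20,90),(165,95,255)),("mint",(70,30,90),(95,110,255)),("purple",(125,100,30),(165,255,255)),("tealrail",(80,140,30),(100,255,255))):
    m=cv2.inRange(hsv,lo,hi); k,l,st,ce=cv2.connectedComponentsWithStats(m)
    for i in range(1,k):
        if st[i,4]>120:
            pts=np.argwhere(l==i)[:,::-1].astype(np.float32); r=cv2.minAreaRect(pts)
            print(n,st[i,4],W(r[0]),(np.array(r[1])/1.6).round(1),round(r[2],1),[W(q).tolist() for q in cv2.boxPoints(r)])
print(R.from_rotvec(ctrl.get_obs()['tool_rot']).as_matrix().round(3))
E
```

```text
[[ 0.604  0.005  0.09 ]
 [ 0.631 -0.147  0.09 ]
 [ 0.576  0.154  0.09 ]
 [ 0.477 -0.019  0.09 ]]
0.4 0.75 -0.2 0.2
orange 2221 [ 0.4702 -0.0163] [62.4 14.8] 79.2 [[0.4995, -0.0032], [0.5022, -0.0177], [0.441, -0.0294], [0.4382, -0.0149]]
lilac 43123 [ 0.6269 -0.1385] [134.1 144.1] 80.9 [[0.6818, -0.0567], [0.7045, -0.1991], [0.572, -0.2202], [0.5493, -0.0779]]
mint 276 [0.663 0.153] [ 2.2 96.6] 77.4 [[0.6535, 0.2004], [0.6747, 0.1061], [0.6725, 0.1056], [0.6514, 0.1999]]
mint 39066 [0.578 0.148] [128.9 135.5] 77.3 [[0.6259, 0.2283], [0.6558, 0.0962], [0.53, 0.0678], [0.5002, 0.1999]]
purple 4687 [ 0.7038 -0.1285] [ 14.8 146.6] 78.2 [[0.6961, -0.0552], [0.726, -0.1988], [0.7115, -0.2018], [0.6816, -0.0583]]
purple 11130 [0.5986 0.0067] [114.3 108.6] 87.1 [[0.6529, 0.0637], [0.6583, -0.0447], [0.5442, -0.0504], [0.5388, 0.058]]
purple 459 [0.6277 0.0135] [23.8 66.3] 78.7 [[0.6328, 0.0483], [0.6458, -0.0167], [0.6225, -0.0214], [0.6095, 0.0437]]
purple 3370 [ 0.5565 -0.1426] [ 12.8 118.2] 78.2 [[0.5507, -0.0834], [0.5749, -0.1991], [0.5623, -0.2018], [0.5382, -0.0861]]
tealrail 2909 [0.6555 0.1523] [ 13.  100.4] 76.4 [[0.65, 0.2026], [0.6736, 0.105], [0.6609, 0.102], [0.6374, 0.1995]]
tealrail 1646 [ 0.5535 -0.0115] [35.7 96.3] 67.6 [[0.5517, 0.0398], [0.5883, -0.0493], [0.5553, -0.0629], [0.5187, 0.0262]]
tealrail 3821 [0.5089 0.1351] [ 12.5 135.9] 76.8 [[0.4994, 0.2027], [0.5305, 0.0704], [0.5183, 0.0675], [0.4872, 0.1998]]
[[-0.971 -0.     0.238]
 [-0.238  0.002 -0.971]
 [-0.    -1.    -0.002]][ WARN:0@2.384] global loadsave.cpp:1063 imwrite_ Unsupported depth image for selected encoder is fallbacked to CV_8U.
```

View pics/o1.png

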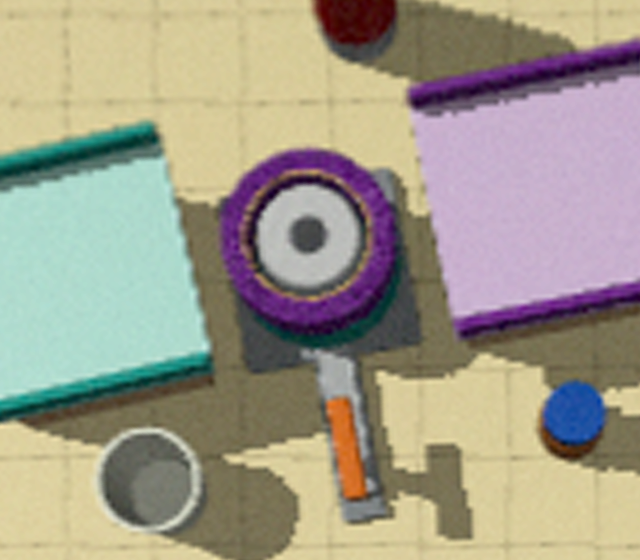

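Top crop: the hub with the purple roll is at (309,238). The orange bar is at (346,448) and the spray can at (355,15). The cup is at (150,480) and the bottle at (574,415). There are two candidates for the purple caddy: the lilac deck with purple rails right of the hub (535,200 here), and the yellow-decked one at (567,470) in the top view. The lilac one fits, since it has a pale lilac deck and stands beside the hub; the crop confirms it. The mint one at (90,270) is the teal caddy.

```bash
python3 - <<'E'
from h import *
x0,x1,y0,y1,s=.4,.8,-.28,.28,3
img=ctrl.get_image("top")
def W(p): return np.array([x1-p[1]/s/1e3,y1-p[0]/s/1e3])
res={}
for z in (.110,.088):
    hsv=cv2.cvtColor(np.clip(ortho("top",z,x0,x1,y0,y1,s,img),0,255).astype(np.uint8),cv2.COLOR_RGB2HSV)
    for n,lo,hi in (("lilac",(125,20,90),(165,95,255)),("mint",(70,30,90),(95,110,255)),("purple",(125,100,30),(165,255,255)),("teal",(80,140,30),(100,255,255))):
        if (z>.1)!=(n in("purple","teal")): continue
        m=cv2.inRange(hsv,lo,hi); k,l,st,ce=cv2.connectedComponentsWithStats(m)
        for i in range(1,k):
            if st[i,4]>3000:
                pts=np.argwhere(l==i)[:,::-1].astype(np.float32); r=cv2.minAreaRect(pts)
                print(z,n,st[i,4],W(r[0]).round(4),(np.array(r[1])/s).round(1),round(r[2],1),"cent",W(ce[i]).round(4))
    # end edges of decks: per row first/last col
        if z<.1:
            i=1+st[1:,4].argmax(); E=[]
            for side in (0,1):
                P=[]
                for rr in np.unique(np.argwhere(l==i)[:,0]):
                    c=np.where(l[rr]==i)[0]; P.append((c[0] if side==0 else c[-1],rr))
                P=np.float32(P); 
                P=P[len(P)//4:3*len(P)//4]
                vx,vy,px,py=cv2.fitLine(P,cv2.DIST_HUBER,0,.01,.01).ravel(); a,b=W((px,py)),W((px+200*vx,py+200*vy))
                print(n,"end",side,a.round(4),"dir deg",np.degrees(np.arctan2(*(b-a)[::-1])).round(1))
# bystanders / hub
hub=ortho("top",.09,.55,.65,-.05,.06,4,img)
E
```

```text
0.11 purple 16183 [ 0.6964 -0.1293] [ 14.8 147.1] 78.3 cent [ 0.6961 -0.127 ]
0.11 purple 38011 [0.5931 0.005 ] [112.5 106.4] 88.3 cent [0.5887 0.0032]
0.11 purple 14946 [ 0.555  -0.1581] [ 12.8 149.4] 78.3 cent [ 0.5551 -0.1578]
0.11 teal 14618 [0.6434 0.1715] [ 13.  147.5] 76.8 cent [0.6439 0.1703]
0.11 teal 5271 [ 0.5487 -0.0134] [34.6 94.3] 67.3 cent [ 0.5437 -0.0175]
0.11 teal 14320 [0.5033 0.1382] [ 12. 149.] 76.8 cent [0.5037 0.137 ]
0.088 lilac 171220 [ 0.6314 -0.143 ] [135.1 151.2] 78.6 cent [ 0.6283 -0.1431]
lilac end 0 [ 0.6282 -0.0676] dir deg -169.2
lilac end 1 [ 0.6295 -0.2191] dir deg -168.3
0.088 mint 170460 [0.5746 0.1558] [136.9 155.2] 79.0 cent [0.5765 0.1561]
mint end 0 [0.5739 0.2315] dir deg -166.9
mint end 1 [0.5738 0.079 ] dir deg -166.7
```

Request:
jog_arm:
  moves:
    - [-20,0,-25,0,0.058,0]
    - [-22,0,-27,0,0,0]
    - [-22,0,-27,0,0,0]
    - [-22,0,-27,0,0,0]
    - [-22,0,-27,0,0,0]
    - [-22,0,-27,0,0,0]
    - [-22,0,-27,0,0,0]
    - [-22,0,-27,0,0,0]
    - [-22,0,-27,0,0,0]
    - [-22,0,-27,0,0,0]
    - [-22,0,-27,0,0,0]
    - [-22,0,-27,0,0,0]
  grip: 50

```text
t: 1.4
tool_pos: [0.3466, -0.2408, 0.2312]
tool_rot: [-0.193, 2.126, -2.126]
contact_force: [0.4, 0.6, 0.2]
opening: 0.0499
```

```bash
cat > go.py <<'E'
from h import *
import sys
def st(*targets):
    o=ctrl.get_obs(); M=R.from_rotvec(o['tool_rot']).as_matrix()
    print("t",round(o['t'],2),"pos",o['tool_pos'].round(4),"jaw deg",np.degrees(np.arctan2(M[1,2],M[0,2])).round(2),"ydown",M[:,1].round(3),"open",round(o['opening'],4),"F",o['contact_force'].round(1))
    for t in targets: print("target",t,"tool mm",(M.T@(np.array(t)-o['tool_pos'])*1e3).round(1))
if __name__=="__main__":
    st(*[eval(a) for a in sys.argv[1:]])
E
python3 go.py .4705,-.0165,.120
```

```text
t 1.4 pos [ 0.3466 -0.2408  0.2312] jaw deg -79.6 ydown [ 0. -0. -1.] open 0.0499 F [0.4 0.6 0.2]
target (0.4705, -0.0165, 0.12) tool mm [-162.3  111.2 -198.3]
```

Request:
jog_arm:
  moves:
    - [-20,5,-25,0,0,0]
    - [-20,10,-25,0,0,0]
    - [-20,10,-25,0,0,0]
    - [-20,10,-25,0,0,0]
    - [-20,15,-25,0,0,0]
    - [-20,15,-25,0,0,0]
    - [-20,15,-25,0,0,0]
    - [-16,15,-16,0,0,0]
    - [-6.3,10,-7.3,0,0,0]
    - [0,6,0,0,0,0]
    - [0,0,0,0,0,0]

```text
t: 2.5
tool_pos: [0.4691, -0.0183, 0.1193]
tool_rot: [-0.196, 2.127, -2.127]
contact_force: [0.6, -0.5, -0.3]
opening: 0.0502
```

```bash
python3 - <<'E'
from h import *
from go import st
st((.4705,-.0165,.065))
a=ctrl.get_image("scene")[140:300,180:350]; b=ctrl.get_image("top")[110:240,140:320]
f=lambda i,w,h: np.clip(cv2.resize(i[:,:,::-1],(w,h),interpolation=cv2.INTER_CUBIC)*1.5,0,255).astype(np.uint8)
cv2.imwrite("pics/c2.png",np.hstack([f(a,400,376),f(b,400,376)]))
E
```

```text
t 2.5 pos [ 0.4691 -0.0183  0.1193] jaw deg -79.6 ydown [-0.002 -0.    -1.   ] open 0.0502 F [ 0.6 -0.5 -0.3]
target (0.4705, -0.0165, 0.065) tool mm [-1.8 54.3 -1.5]
```

View pics/c2.png

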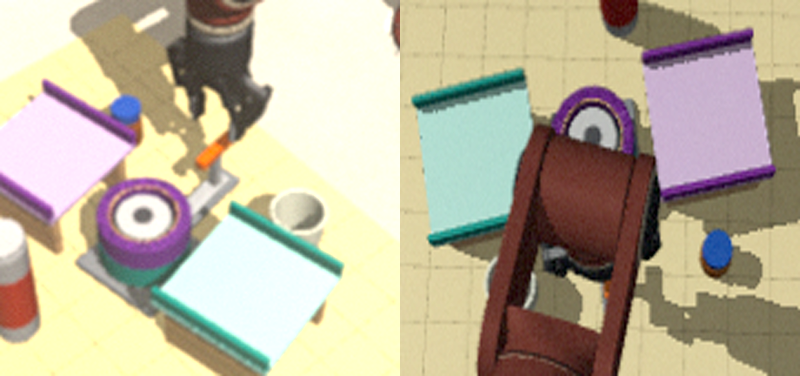

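Left crop: the fingers straddle the orange bar at about (213,150). Nothing is blocking, so I'm lowering and gripping.

Request:
jog_arm:
  moves:
    - [-1.8,12,-1.5,0,0,0]
    - [0,14,0,0,0,0]
    - [0,14,0,0,0,0]
    - [0,14,0,0,0,0]
    - [0,0,0,0,0,0]

```text
t: 3.1
tool_pos: [0.4691, -0.0157, 0.0629]
tool_rot: [-0.2, 2.131, -2.127]
contact_force: [-0.5, -0.2, 0.4]
opening: 0.0502
```

Request:
jog_arm:
  moves:
    - [0,0,0,0,0,0]
    - [0,0,0,0,0,0]
    - [0,0,0,0,0,0]
    - [0,0,0,0,0,0]
    - [0,0,0,0,0,0]
  grip: 8
  grip_force: 70

```text
t: 3.6
tool_pos: [0.4722, -0.0166, 0.0672]
tool_rot: [-0.192, 2.124, -2.127]
contact_force: [-0.7, -3.0, 2.4]
opening: 0.0136
```

```bash
python3 go.py .4705,-.0165,.065
```

```text
t 3.6 pos [ 0.4722 -0.0166  0.0672] jaw deg -79.59 ydown [ 0.002 -0.001 -1.   ] open 0.0136 F [-0.7 -3.   2.4]
target (0.4705, -0.0165, 0.065) tool mm [ 1.7  2.2 -0.4]
```

Request:
jog_arm:
  moves:
    - [0,-5,0,0,0,0]
    - [0,-5,0,0,0,0]
    - [0,-5,0,0,0,0]
    - [0,-5,0,0,0,0]
    - [0,-5,0,0,0,0]
    - [0,-5,0,0,0,0]
    - [0,-5,0,0,0,0]
    - [0,0,0,0,0,0]
    - [0,0,0,0,0,0]

```text
t: 4.5
tool_pos: [0.4722, -0.0166, 0.1003]
tool_rot: [-0.19, 2.123, -2.127]
contact_force: [6.4, -4.9, -9.1]
opening: 0.0136
```

```bash
python3 - <<'E'
from h import *
from go import st
for i in range(3): st(); a=ctrl.get_image("scene")
a=a[140:300,180:350]
cv2.imwrite("pics/c3.png",np.clip(cv2.resize(a[:,:,::-1],(680,640)[:2],interpolation=cv2.INTER_CUBIC)[:600]*1.5,0,255).astype(np.uint8))
E
```

```text
t 4.5 pos [ 0.4722 -0.0166  0.1003] jaw deg -79.6 ydown [ 0.003 -0.001 -1.   ] open 0.0136 F [ 6.4 -4.9 -9.1]
t 4.55 pos [ 0.4722 -0.0166  0.1003] jaw deg -79.6 ydown [ 0.003 -0.001 -1.   ] open 0.0137 F [ 8.6 -5.  -9.1]
t 4.6 pos [ 0.4722 -0.0166  0.1003] jaw deg -79.6 ydown [ 0.003 -0.001 -1.   ] open 0.0137 F [ 7.1 -5.2 -9.4]
```

View pics/c3.png

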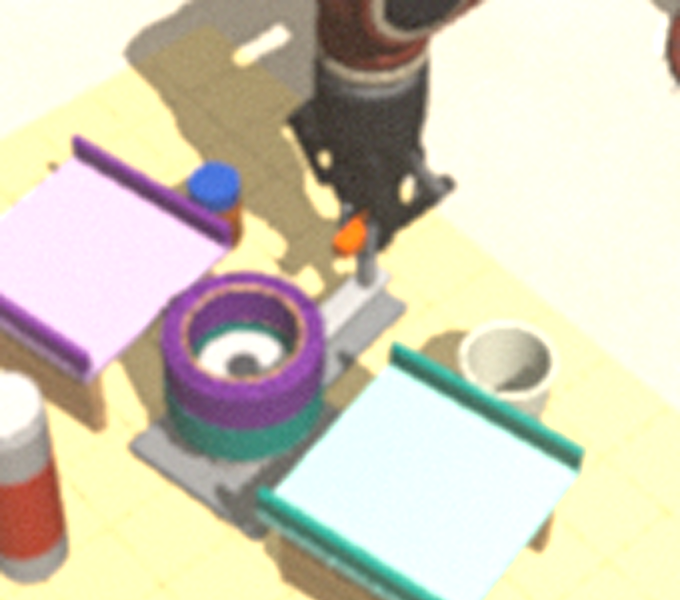

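Scene crop: the bar is raised at (350,235). The purple roll at (243,350) now shows a teal lip above the hub top at (240,350). I'm raising a bit more for margin, then releasing.

Request:
jog_arm:
  moves:
    - [0,-2.5,0,0,0,0]
    - [0,0,0,0,0,0]
    - [0,0,0,0,0,0]

```text
t: 4.95
tool_pos: [0.4722, -0.0166, 0.1024]
tool_rot: [-0.19, 2.123, -2.127]
contact_force: [9.2, -4.3, -12.2]
opening: 0.0135
```

Request:
jog_arm:
  moves:
    - [0,0,0,0,0,0]
    - [0,0,0,0,0,0]
    - [0,0,0,0,0,0]
    - [0,0,0,0,0,0]
    - [0,-20,0,0,0,0]
    - [0,-25,0,0,0,0]
    - [0,-25,0,0,0,0]
    - [0,-10,0,0,0,0]
    - [0,0,0,0,0,0]
  grip: 50

```text
t: 5.85
tool_pos: [0.4727, -0.0161, 0.1857]
tool_rot: [-0.19, 2.123, -2.125]
contact_force: [0.4, -0.3, 0.1]
opening: 0.0499
```

```bash
python3 - <<'E'
from h import *
from go import st
# grasp point: hub + 46.5mm along stand +y (far side from purple caddy)
hub=np.array([.602,.0068]); a=np.radians(10.5); yv=np.array([-np.sin(a),np.cos(a)])
g=hub+yv*.0465; print(g)
st((*g,.185),(*g,.104))
E
```

```text
[0.59352605 0.05252135]
t 5.85 pos [ 0.4727 -0.0161  0.1857] jaw deg -79.58 ydown [ 0.004 -0.001 -1.   ] open 0.0499 F [ 0.4 -0.3  0.1]
target (np.float64(0.5935260480646152), np.float64(0.05252135320172389), 0.185) tool mm [-131.3    1.2  -45.7]
target (np.float64(0.5935260480646152), np.float64(0.05252135320172389), 0.104) tool mm [-131.    82.2  -45.8]
```

Request:
jog_arm:
  moves:
    - [-15,0,-5.5,0,0,0]
    - [-20,0,-7,0,0,0]
    - [-20,0,-7,0,0,0]
    - [-20,0,-7,0,0,0]
    - [-20,0,-7,0,0,0]
    - [-20,0,-7,0,0,0]
    - [-16,10,-5,0,0,0]
    - [0,15,0,0,0,0]
    - [0,15,0,0,0,0]
    - [0,0,0,0,0,0]
    - [0,0,0,0,0,0]
  grip: 46

```text
t: 6.95
tool_pos: [0.5908, 0.0521, 0.1424]
tool_rot: [-0.196, 2.128, -2.127]
contact_force: [-0.1, 1.0, -0.2]
opening: 0.0461
```

```bash
python3 - <<'E'
from h import *
from go import st
st((.5935,.0525,.099))
a=ctrl.get_image("scene")[140:300,180:350]
b=ctrl.get_image("top")[110:240,140:320]
f=lambda i,w,h: np.clip(cv2.resize(i[:,:,::-1],(w,h),interpolation=cv2.INTER_CUBIC)*1.5,0,255).astype(np.uint8)
cv2.imwrite("pics/c4.png",np.hstack([f(a,400,376),f(b,400,376)]))
E
```

```text
t 6.95 pos [0.5908 0.0521 0.1424] jaw deg -79.61 ydown [-0.003  0.    -1.   ] open 0.0461 F [-0.1  1.  -0.2]
target (0.5935, 0.0525, 0.099) tool mm [-2.9 43.4  0.1]
```

View pics/c4.png

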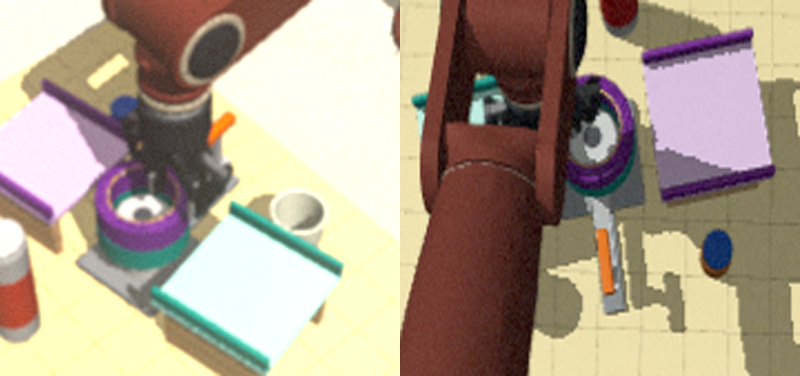

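Scene crop: one finger is over the bore at about (155,185) and the other outside the roll's teal-side wall at about (205,190). I'm descending in small steps and watching the force.

Request:
jog_arm:
  moves:
    - [-1.5,8,0,0,0,0]
    - [0,10,0,0,0,0]
    - [0,10,0,0,0,0]
    - [0,9,0,0,0,0]
    - [0,5,0,0,0,0]
    - [0,0,0,0,0,0]

```text
t: 7.65
tool_pos: [0.5927, 0.0527, 0.1002]
tool_rot: [-0.197, 2.128, -2.127]
contact_force: [1.0, 0.4, -1.0]
opening: 0.0462
```

Request:
jog_arm:
  moves:
    - [0,0,0,0,0,0]
    - [0,0,0,0,0,0]
    - [0,0,0,0,0,0]
    - [0,0,0,0,0,0]
    - [0,0,0,0,0,0]
    - [0,0,0,0,0,0]
  grip: 8
  grip_force: 25

```text
t: 8.25
tool_pos: [0.5941, 0.0527, 0.1024]
tool_rot: [-0.193, 2.126, -2.126]
contact_force: [1.2, -0.5, 1.2]
opening: 0.017
```

```bash
python3 - <<'E'
from h import *
from go import st
hub=np.array([.602,.0068])
for i in range(4): st(); a=ctrl.get_image("scene")
E
python3 go.py
```

```text
t 8.25 pos [0.5941 0.0527 0.1024] jaw deg -79.58 ydown [ 0.001  0.    -1.   ] open 0.017 F [ 1.2 -0.5  1.2]
t 8.3 pos [0.5941 0.0527 0.1024] jaw deg -79.59 ydown [ 0.001  0.    -1.   ] open 0.0172 F [0.7 0.1 1.9]
t 8.35 pos [0.5941 0.0527 0.1024] jaw deg -79.58 ydown [ 0.001  0.    -1.   ] open 0.0171 F [ 0.5 -0.6  2.6]
t 8.4 pos [0.594  0.0527 0.1024] jaw deg -79.58 ydown [ 0.001  0.    -1.   ] open 0.0174 F [0.7 0.3 3.1]
t 8.45 pos [0.5941 0.0527 0.1024] jaw deg -79.59 ydown [ 0.001  0.    -1.   ] open 0.0174 F [0.7 0.5 3.5]
```

Request:
jog_arm:
  moves:
    - [0,-2,0,0,0,0]
    - [0,0,4,0,0,0]
    - [0,0,8,0,0,0]
    - [0,0,12,0,0,0]
    - [1,0,15,0,0,0]
    - [1,0,18,0,0,0]
    - [1,0,20,0,0,0]
    - [0,0,20,0,0,0]
    - [0,0,18,0,0,0]
    - [0,0,16,0,0,0]
    - [0,0,12,0,0,0]
    - [0,0,9,0,0,0]
  grip_force: 40

```text
t: 9.65
tool_pos: [0.6183, -0.0986, 0.1038]
tool_rot: [-0.193, 2.127, -2.126]
contact_force: [-0.1, 0.0, -1.6]
opening: 0.0168
```

```bash
python3 - <<'E'
from h import *
from go import st
st()
a=ctrl.get_image("scene")[140:300,140:350]
b=ctrl.get_image("top")[110:240,140:320]
f=lambda i,w,h: np.clip(cv2.resize(i[:,:,::-1],(w,h),interpolation=cv2.INTER_CUBIC)*1.5,0,255).astype(np.uint8)
cv2.imwrite("pics/c5.png",np.hstack([f(a,420,320),f(b,380,320)]))
E
```

```text
t 9.65 pos [ 0.6183 -0.0986  0.1038] jaw deg -79.62 ydown [-0.  0. -1.] open 0.0168 F [-0.1  0.  -1.6]
```

View pics/c5.png

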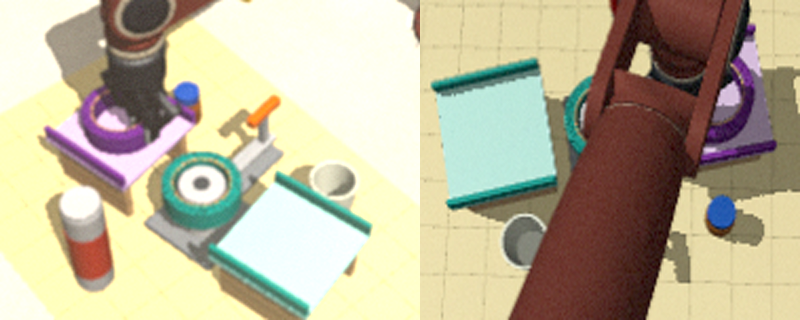

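The purple roll is held over the lilac deck at about (115,115) in the left crop, and the teal roll is still on the hub. Now I'm lowering it to the deck.

Request:
jog_arm:
  moves:
    - [0,1.5,0,0,0,0]
    - [0,1.5,0,0,0,0]
    - [0,1,0,0,0,0]
    - [0,1,0,0,0,0]
    - [0,0,0,0,0,0]

```text
t: 10.25
tool_pos: [0.618, -0.0969, 0.0986]
tool_rot: [-0.195, 2.126, -2.126]
contact_force: [-0.7, 0.4, -2.0]
opening: 0.0169
```

Request:
jog_arm:
  moves:
    - [0,1,0,0,0,0]
    - [0,0,0,0,0,0]

```text
t: 10.45
tool_pos: [0.6182, -0.0973, 0.0978]
tool_rot: [-0.194, 2.126, -2.126]
contact_force: [-1.0, -0.2, -1.6]
opening: 0.0167
```

Request:
jog_arm:
  moves:
    - [0,1,0,0,0,0]
    - [0,0,0,0,0,0]

```text
t: 10.65
tool_pos: [0.6184, -0.0973, 0.0974]
tool_rot: [-0.193, 2.126, -2.126]
contact_force: [-1.4, 1.2, 0.8]
opening: 0.0163
```

Request:
jog_arm:
  moves:
    - [0,0.7,0,0,0,0]
    - [0,0,0,0,0,0]

```text
t: 10.85
tool_pos: [0.6183, -0.0974, 0.0973]
tool_rot: [-0.194, 2.126, -2.126]
contact_force: [-4.5, 1.6, 5.1]
opening: 0.0168
```

Request:
jog_arm:
  moves:
    - [0,0,0,0,0,0]
    - [0,0,0,0,0,0]
    - [0,0,0,0,0,0]
    - [0,0,0,0,0,0]
    - [0,-10,0,0,0,0]
    - [0,-20,0,0,0,0]
    - [0,-25,0,0,0,0]
    - [0,-25,0,0,0,0]
    - [0,-10,0,0,0,0]
  grip: 42

```text
t: 11.75
tool_pos: [0.6198, -0.0978, 0.1903]
tool_rot: [-0.188, 2.121, -2.126]
contact_force: [0.5, -0.5, -1.1]
opening: 0.042
```

```bash
python3 go.py .4722,-.0164,.185 .4722,-.0164,.1024
```

```text
t 11.75 pos [ 0.6198 -0.0978  0.1903] jaw deg -79.58 ydown [ 0.006 -0.002 -1.   ] open 0.042 F [ 0.5 -0.5 -1.1]
target (0.4722, -0.0164, 0.185) tool mm [ 130.5    4.3 -106.8]
target (0.4722, -0.0164, 0.1024) tool mm [ 130.9   86.9 -107. ]
```

Request:
jog_arm:
  moves:
    - [12,0,-10,0,0,0]
    - [16,0,-13,0,0,0]
    - [16,0,-13,0,0,0]
    - [16,0,-13,0,0,0]
    - [16,0,-13,0,0,0]
    - [16,0,-13,0,0,0]
    - [16,5,-13,0,0,0]
    - [14,5,-12,0,0,0]
    - [8.6,15,-6.9,0,0,0]
    - [0,15,0,0,0,0]
    - [0,15,0,0,0,0]
    - [0,0,0,0,0,0]
  grip: 50

```text
t: 12.95
tool_pos: [0.4688, -0.0158, 0.128]
tool_rot: [-0.199, 2.13, -2.127]
contact_force: [-0.6, -0.4, 0.3]
opening: 0.0497
```

```bash
python3 - <<'E'
from h import *
from go import st
st((.4722,-.0164,.1024))
hub=ctrl.get_image("top")
x0,x1,y0,y1,s=.4,.75,-.28,.12,2
o=np.clip(ortho("top",.124,x0,x1,y0,y1,s,hub),0,255).astype(np.uint8)
cv2.imwrite("pics/c6.png",np.clip(cv2.resize(o[:,:,::-1],(800,700))[100:700]*1.5,0,255).astype(np.uint8))
m=cv2.inRange(cv2.cvtColor(o,cv2.COLOR_RGB2HSV),(125,100,30),(165,255,255))
g=cv2.GaussianBlur(m,(5,5),0)
print(cv2.HoughCircles(g,cv2.HOUGH_GRADIENT,1,60,param1=100,param2=12,minRadius=100,maxRadius=118))
c=cv2.HoughCircles(g,cv2.HOUGH_GRADIENT,1,60,param1=100,param2=12,minRadius=100,maxRadius=118)
for q in c[0][:3]: print(x1-q[1]/s/1e3,y1-q[0]/s/1e3,q[2]/s)
E
```

```text
t 12.95 pos [ 0.4688 -0.0158  0.128 ] jaw deg -79.6 ydown [-0.005  0.001 -1.   ] open 0.0497 F [-0.6 -0.4  0.3]
target (0.4722, -0.0164, 0.1024) tool mm [-3.3 25.6  1.3]
[[[524.5 249.5 108.6]]]
0.62525 -0.14225 54.3
```

View pics/c6.png

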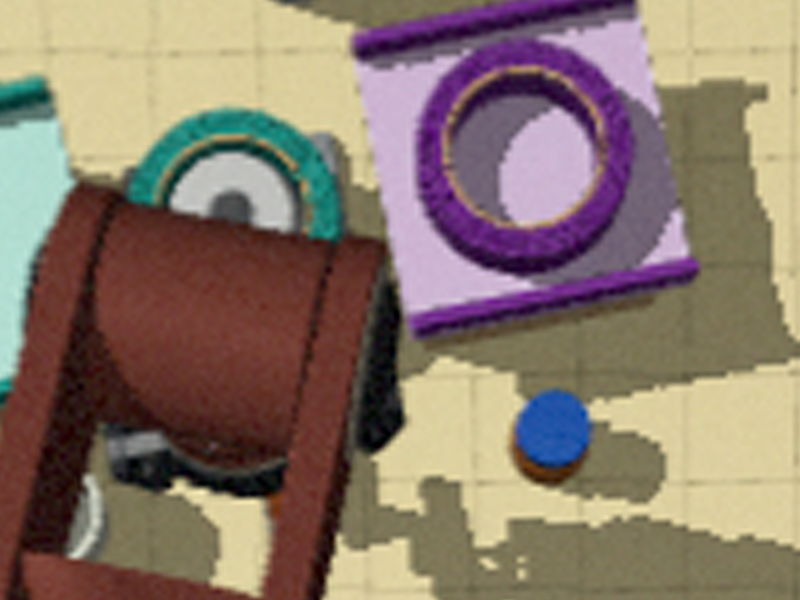

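The purple roll lies flat, with its centre at about (524,155) in the picture. That is (0.625,-0.142), within 2 mm of the caddy centre. Now the second lift.

Request:
jog_arm:
  moves:
    - [-1.5,10,0,0,0,0]
    - [0,10,0,0,0,0]
    - [0,5,0,0,0,0]
    - [0,0,0,0,0,0]

```text
t: 13.4
tool_pos: [0.4711, -0.0155, 0.1048]
tool_rot: [-0.196, 2.128, -2.127]
contact_force: [-0.5, 0.3, -0.3]
opening: 0.0502
```

Request:
jog_arm:
  moves:
    - [0,0,0,0,0,0]
    - [0,0,0,0,0,0]
    - [0,0,0,0,0,0]
    - [0,0,0,0,0,0]
    - [0,0,0,0,0,0]
  grip: 8
  grip_force: 70

```text
t: 13.9
tool_pos: [0.4724, -0.0165, 0.1069]
tool_rot: [-0.192, 2.123, -2.128]
contact_force: [-0.9, -5.7, 1.3]
opening: 0.0134
```

Request:
jog_arm:
  moves:
    - [0,-5,0,0,0,0]
    - [0,-5,0,0,0,0]
    - [0,-5,0,0,0,0]
    - [0,-5,0,0,0,0]
    - [0,-5,0,0,0,0]
    - [0,-5,0,0,0,0]
    - [0,-3,0,0,0,0]
    - [0,0,0,0,0,0]
    - [0,0,0,0,0,0]

```text
t: 14.8
tool_pos: [0.4724, -0.0165, 0.1378]
tool_rot: [-0.191, 2.123, -2.128]
contact_force: [6.8, -6.3, -8.6]
opening: 0.0136
```

Request:
jog_arm:
  moves:
    - [0,-1.5,0,0,0,0]
    - [0,-1.5,0,0,0,0]
    - [0,0,0,0,0,0]
    - [0,0,0,0,0,0]

```text
t: 15.2
tool_pos: [0.4723, -0.0165, 0.1404]
tool_rot: [-0.191, 2.123, -2.128]
contact_force: [8.0, -6.3, -10.6]
opening: 0.0133
```

Request:
jog_arm:
  moves:
    - [0,-1.5,0,0,0,0]
    - [0,0,0,0,0,0]
    - [0,0,0,0,0,0]

```text
t: 15.5
tool_pos: [0.4723, -0.0165, 0.1418]
tool_rot: [-0.191, 2.123, -2.128]
contact_force: [8.1, -6.4, -11.5]
opening: 0.0136
```

Request:
jog_arm:
  moves:
    - [0,-1.5,0,0,0,0]
    - [0,0,0,0,0,0]
    - [0,0,0,0,0,0]

```text
t: 15.8
tool_pos: [0.4723, -0.0165, 0.143]
tool_rot: [-0.191, 2.123, -2.128]
contact_force: [8.4, -6.5, -13.1]
opening: 0.0133
```

```bash
python3 go.py
```

```text
t 15.8 pos [ 0.4723 -0.0165  0.143 ] jaw deg -79.62 ydown [ 0.002 -0.002 -1.   ] open 0.0133 F [  8.4  -6.5 -13.1]
```

Request:
jog_arm:
  moves:
    - [0,0,0,0,0,0]
    - [0,0,0,0,0,0]
    - [0,0,0,0,0,0]
    - [0,0,0,0,0,0]
    - [0,-10,0,0,0,0]
    - [0,-20,0,0,0,0]
    - [0,-20,0,0,0,0]
    - [0,-10,0,0,0,0]
    - [0,0,0,0,0,0]
  grip: 42

```text
t: 16.7
tool_pos: [0.4731, -0.0157, 0.2077]
tool_rot: [-0.189, 2.123, -2.125]
contact_force: [0.6, -0.2, 0.4]
opening: 0.0422
```

Request:
jog_arm:
  moves:
    - [-15,0,5,0,0,0]
    - [-20,0,7,0,0,0]
    - [-20,0,7,0,0,0]
    - [-20,0,7,0,0,0]
    - [-20,0,7,0,0,0]
    - [-20,10,7,0,0,0]
    - [-17,15,7,0,0,0]
    - [0,15,0,0,0,0]
    - [0,15,0,0,0,0]
    - [0,0,0,0,0,0]
    - [0,0,0,0,0,0]

```text
t: 17.8
tool_pos: [0.6091, -0.0376, 0.1493]
tool_rot: [-0.196, 2.127, -2.126]
contact_force: [0.6, 0.9, 0.6]
opening: 0.0419
```

```bash
python3 - <<'E'
from h import *
from go import st
st((.6105,-.0389,.099))
a=ctrl.get_image("scene")[140:300,140:350]
b=ctrl.get_image("top")[110:240,140:320]
f=lambda i,w,h: np.clip(cv2.resize(i[:,:,::-1],(w,h),interpolation=cv2.INTER_CUBIC)*1.5,0,255).astype(np.uint8)
cv2.imwrite("pics/c7.png",np.hstack([f(a,420,320),f(b,380,320)]))
E
```

```text
t 17.8 pos [ 0.6091 -0.0376  0.1493] jaw deg -79.58 ydown [-0.002  0.    -1.   ] open 0.0419 F [0.6 0.9 0.6]
target (0.6105, -0.0389, 0.099) tool mm [-1.3 50.3  1.6]
```

View pics/c7.png

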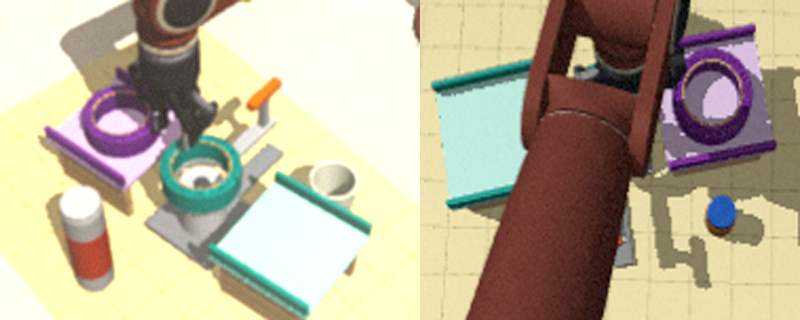

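Scene crop: the teal roll at (200,172) is raised clear above the hub. The gripper is over its purple-side wall at about (190,135), clear of the purple roll. Descending.

Request:
jog_arm:
  moves:
    - [-1,10,1,0,0,0]
    - [0,12,0,0,0,0]
    - [0,12,0,0,0,0]
    - [0,10,0,0,0,0]
    - [0,4,0,0,0,0]
    - [0,0,0,0,0,0]

```text
t: 18.5
tool_pos: [0.6105, -0.0386, 0.1006]
tool_rot: [-0.196, 2.128, -2.127]
contact_force: [0.9, 0.5, 0.7]
opening: 0.0414
```

Request:
jog_arm:
  moves:
    - [0,0,0,0,0,0]
    - [0,0,0,0,0,0]
    - [0,0,0,0,0,0]
    - [0,0,0,0,0,0]
    - [0,0,0,0,0,0]
    - [0,0,0,0,0,0]
  grip: 8
  grip_force: 35

```text
t: 19.1
tool_pos: [0.6118, -0.0389, 0.1028]
tool_rot: [-0.192, 2.125, -2.126]
contact_force: [0.5, -0.7, 1.9]
opening: 0.0181
```

```bash
python3 - <<'E'
from h import *
from go import st
o=ctrl.get_obs(); M=R.from_rotvec(o['tool_rot']).as_matrix()
c=o['tool_pos']-M[:,2]*.0465; print("roll est",c.round(4)); st()
print("tool mm to teal centre",(M.T@(np.array([.5745,.155,c[2]])-c)*1e3).round(1))
E
```

```text
roll est [0.6034 0.0069 0.1028]
t 19.1 pos [ 0.6118 -0.0389  0.1028] jaw deg -79.58 ydown [ 0.001 -0.    -1.   ] open 0.0181 F [ 0.5 -0.7  1.9]
tool mm to teal centre [ 1.700e+00 -1.000e-01 -1.509e+02]
```

Request:
jog_arm:
  moves:
    - [0,-2.5,0,0,0,0]
    - [0,0,-4,0,0,0]
    - [0,0,-8,0,0,0]
    - [0,0,-12,0,0,0]
    - [0,0,-15,0,0,0]
    - [0,0,-18,0,0,0]
    - [0,0,-20,0,0,0]
    - [0,0,-20,0,0,0]
    - [0,0,-18,0,0,0]
    - [0,0,-16,0,0,0]
    - [0,0,-12,0,0,0]
    - [0,0,-8,0,0,0]

```text
t: 20.3
tool_pos: [0.5838, 0.111, 0.1046]
tool_rot: [-0.195, 2.126, -2.126]
contact_force: [-0.3, -0.1, -1.5]
opening: 0.0181
```

Request:
jog_arm:
  moves:
    - [0,1.5,0,0,0,0]
    - [0,1.5,0,0,0,0]
    - [0,1,0,0,0,0]
    - [0,1,0,0,0,0]
    - [0,1,0,0,0,0]
    - [0,0,0,0,0,0]

```text
t: 20.9
tool_pos: [0.584, 0.1095, 0.0984]
tool_rot: [-0.194, 2.127, -2.127]
contact_force: [-0.7, -0.5, -1.5]
opening: 0.0174
```

```bash
python3 - <<'E'
from h import *
from go import st
o=ctrl.get_obs(); M=R.from_rotvec(o['tool_rot']).as_matrix()
c=o['tool_pos']-M[:,2]*.0465; print("roll est",c.round(4)); st()
a=ctrl.get_image("scene")[140:300,140:350]
b=ctrl.get_image("top")[110:240,140:320]
f=lambda i,w,h: np.clip(cv2.resize(i[:,:,::-1],(w,h),interpolation=cv2.INTER_CUBIC)*1.5,0,255).astype(np.uint8)
cv2.imwrite("pics/c8.png",np.hstack([f(a,420,320),f(b,380,320)]))
E
```

```text
roll est [0.5756 0.1552 0.0984]
t 20.9 pos [0.584  0.1095 0.0984] jaw deg -79.61 ydown [-0. -0. -1.] open 0.0174 F [-0.7 -0.5 -1.5]
```

View pics/c8.png

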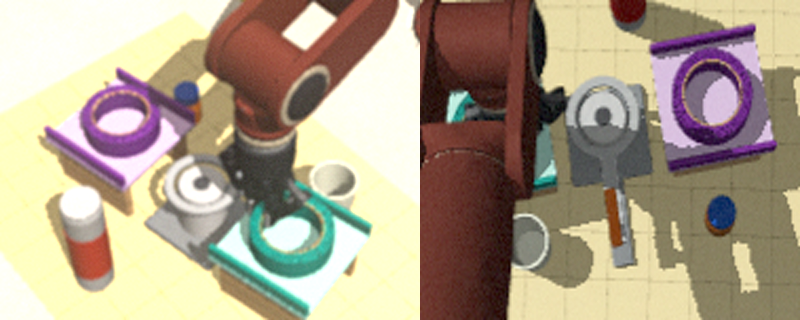

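The teal roll is over the mint deck at (290,235) and the lift plate is free. I'm lowering until the roll touches.

Request:
jog_arm:
  moves:
    - [0,1,0,0,0,0]
    - [0,0,0,0,0,0]

```text
t: 21.2
tool_pos: [0.5842, 0.1097, 0.0978]
tool_rot: [-0.193, 2.126, -2.126]
contact_force: [-1.1, -0.7, -1.4]
opening: 0.0178
```

Request:
jog_arm:
  moves:
    - [0,0.8,0,0,0,0]
    - [0,0,0,0,0,0]

```text
t: 21.4
tool_pos: [0.5843, 0.1097, 0.0978]
tool_rot: [-0.194, 2.126, -2.126]
contact_force: [-3.6, -0.8, 5.2]
opening: 0.018
```

Request:
jog_arm:
  moves:
    - [0,0,0,0,0,0]
    - [0,0,0,0,0,0]
    - [0,0,0,0,0,0]
    - [0,0,0,0,0,0]
    - [0,-10,0,0,0,0]
    - [0,-20,0,0,0,0]
    - [0,-25,0,0,0,0]
    - [0,-25,0,0,0,0]
    - [0,-20,0,0,0,0]
    - [0,-10,0,0,0,0]
    - [0,0,0,0,0,0]
  grip: 42

```text
t: 22.5
tool_pos: [0.5851, 0.1099, 0.2093]
tool_rot: [-0.189, 2.124, -2.124]
contact_force: [0.4, -0.7, 0.5]
opening: 0.0421
```

```bash
python3 go.py .4722,-.0164,.205 .4722,-.0164,.143
```

```text
t 22.5 pos [0.5851 0.1099 0.2093] jaw deg -79.58 ydown [ 0.004  0.    -1.   ] open 0.0421 F [ 0.4 -0.7  0.5]
target (0.4722, -0.0164, 0.205) tool mm [133.9   3.8 103.8]
target (0.4722, -0.0164, 0.143) tool mm [134.2  65.8 103.8]
```

Request:
jog_arm:
  moves:
    - [12,0,10,0,0,0]
    - [17,0,13,0,0,0]
    - [17,0,13,0,0,0]
    - [17,0,13,0,0,0]
    - [17,0,13,0,0,0]
    - [17,0,13,0,0,0]
    - [17,0,13,0,0,0]
    - [14,0,11,0,0,0]
    - [6,10,4.8,0,0,0]
    - [0,15,0,0,0,0]
    - [0,10,0,0,0,0]
    - [0,0,0,0,0,0]
  grip: 50

```text
t: 23.7
tool_pos: [0.4694, -0.0158, 0.1683]
tool_rot: [-0.201, 2.13, -2.126]
contact_force: [-0.5, 1.0, 0.4]
opening: 0.05
```

```bash
python3 - <<'E'
from h import *
from go import st
st((.4722,-.0164,.143))
f=lambda i,w,h: np.clip(cv2.resize(i[:,:,::-1],(w,h),interpolation=cv2.INTER_CUBIC)*1.5,0,255).astype(np.uint8)
a=ctrl.get_image("scene")[140:300,140:350]
cv2.imwrite("pics/c9.png",f(a,780,594))
E
```

```text
t 23.7 pos [ 0.4694 -0.0158  0.1683] jaw deg -79.55 ydown [-0.006  0.001 -1.   ] open 0.05 F [-0.5  1.   0.4]
target (0.4722, -0.0164, 0.143) tool mm [-2.8 25.3  1.1]
```

View pics/c9.png

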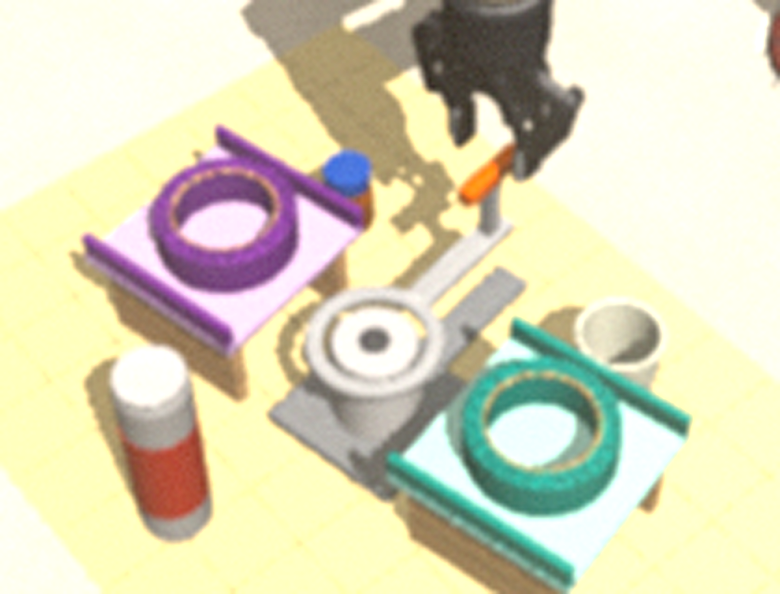

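Both rolls lie flat, purple at (225,220) and teal at (540,430), and nothing else has been disturbed. Next I grip the bar and lower the plate.

Request:
jog_arm:
  moves:
    - [-1.5,10,1,0,0,0]
    - [0,10,0,0,0,0]
    - [0,5,0,0,0,0]
    - [0,0,0,0,0,0]

```text
t: 24.15
tool_pos: [0.4719, -0.017, 0.1454]
tool_rot: [-0.197, 2.128, -2.126]
contact_force: [0.3, -0.8, 0.4]
opening: 0.0502
```

Request:
jog_arm:
  moves:
    - [0,0,0,0,0,0]
    - [0,0,0,0,0,0]
    - [0,0,0,0,0,0]
    - [0,0,0,0,0,0]
    - [0,0,0,0,0,0]
  grip: 8
  grip_force: 70

```text
t: 24.65
tool_pos: [0.4729, -0.0166, 0.1475]
tool_rot: [-0.193, 2.127, -2.124]
contact_force: [-1.7, 5.5, 4.0]
opening: 0.0132
```

Request:
jog_arm:
  moves:
    - [0,5,0,0,0,0]
    - [0,7,0,0,0,0]
    - [0,7,0,0,0,0]
    - [0,7,0,0,0,0]
    - [0,7,0,0,0,0]
    - [0,7,0,0,0,0]
    - [0,7,0,0,0,0]
    - [0,7,0,0,0,0]
    - [0,7,0,0,0,0]
    - [0,5,0,0,0,0]
    - [0,2,0,0,0,0]
    - [0,0,0,0,0,0]

```text
t: 25.85
tool_pos: [0.4729, -0.0166, 0.0791]
tool_rot: [-0.193, 2.127, -2.125]
contact_force: [-1.6, 5.0, 3.1]
opening: 0.0135
```

Request:
jog_arm:
  moves:
    - [0,1.5,0,0,0,0]
    - [0,1,0,0,0,0]
    - [0,0,0,0,0,0]
    - [0,0,0,0,0,0]

```text
t: 26.25
tool_pos: [0.4729, -0.0166, 0.077]
tool_rot: [-0.193, 2.127, -2.125]
contact_force: [-1.5, 5.2, 3.8]
opening: 0.0132
```

Request:
jog_arm:
  moves:
    - [0,1,0,0,0,0]
    - [0,0,0,0,0,0]
    - [0,0,0,0,0,0]

```text
t: 26.55
tool_pos: [0.4729, -0.0166, 0.0766]
tool_rot: [-0.194, 2.128, -2.125]
contact_force: [-5.1, 5.9, 9.3]
opening: 0.013
```

Request:
jog_arm:
  moves:
    - [0,1,0,0,0,0]
    - [0,0,0,0,0,0]
    - [0,0,0,0,0,0]

```text
t: 26.85
tool_pos: [0.4729, -0.0167, 0.0765]
tool_rot: [-0.195, 2.128, -2.125]
contact_force: [-8.2, 5.6, 14.5]
opening: 0.0127
```

Request:
jog_arm:
  moves:
    - [0,0.7,0,0,0,0]
    - [0,0,0,0,0,0]
    - [0,0,0,0,0,0]

```text
t: 27.15
tool_pos: [0.4729, -0.0167, 0.0765]
tool_rot: [-0.195, 2.128, -2.125]
contact_force: [-10.3, 6.3, 19.4]
opening: 0.0131
```

Request:
jog_arm:
  moves:
    - [0,0,0,0,0,0]
    - [0,0,0,0,0,0]
    - [0,0,0,0,0,0]
    - [0,0,0,0,0,0]
    - [0,-10,0,0,0,0]
    - [0,-25,0,0,0,0]
    - [0,-30,0,0,0,0]
    - [0,-30,0,0,0,0]
    - [10,-20,10,0,0,0]
    - [15,-10,20,0,0,0]
    - [15,0,25,0,0,0]
    - [15,0,25,0,0,0]
  grip: 50

```text
t: 28.35
tool_pos: [0.433, -0.1068, 0.2001]
tool_rot: [-0.192, 2.123, -2.126]
contact_force: [1.3, -0.0, -0.4]
opening: 0.0497
```

Request:
jog_arm:
  moves:
    - [15,0,25,0,0,0]
    - [15,0,25,0,0,0]
    - [15,0,25,0,0,0]
    - [15,0,25,0,0,0]
    - [15,0,25,0,0,0]
    - [15,0,25,0,0,0]
    - [15,0,25,0,0,0]
    - [0,0,25,0,0,0]
    - [0,0,25,0,0,0]
    - [0,0,25,0,0,0]
    - [0,0,0,0,0,0]
    - [0,0,0,0,0,0]

```text
t: 29.55
tool_pos: [0.3748, -0.3708, 0.1988]
tool_rot: [-0.193, 2.127, -2.126]
contact_force: [0.7, -0.1, -1.8]
opening: 0.0501
```

```bash
python3 - <<'E'
from h import *
from go import st
st()
img=ctrl.get_image("top"); x0,x1,y0,y1,s=.4,.75,-.25,.25,2
o=np.clip(ortho("top",.124,x0,x1,y0,y1,s,img),0,255).astype(np.uint8); hsv=cv2.cvtColor(o,cv2.COLOR_RGB2HSV)
for n,lo,hi in (("purple",(125,100,30),(165,255,255)),("teal",(78,120,25),(100,255,255))):
    g=cv2.GaussianBlur(cv2.inRange(hsv,lo,hi),(5,5),0)
    c=cv2.HoughCircles(g,cv2.HOUGH_GRADIENT,1,60,param1=100,param2=12,minRadius=100,maxRadius=118)
    for q in c[0][:2]: print(n,x1-q[1]/s/1e3,y1-q[0]/s/1e3,q[2]/s)
o2=cv2.cvtColor(np.clip(ortho("top",.09,x0,x1,y0,y1,s,img),0,255).astype(np.uint8),cv2.COLOR_RGB2HSV)
m=cv2.inRange(o2,(4,140,90),(14,255,255)); k,l,stt,ce=cv2.connectedComponentsWithStats(m); i=1+stt[1:,4].argmax()
r=cv2.minAreaRect(np.argwhere(l==i)[:,::-1].astype(np.float32)); print("bar",x1-r[0][1]/s/1e3,y1-r[0][0]/s/1e3,np.array(r[1])/s)
f=lambda i,w,h: np.clip(cv2.resize(i[:,:,::-1],(w,h),interpolation=cv2.INTER_CUBIC)*1.5,0,255).astype(np.uint8)
a=ctrl.get_image("scene")[140:300,140:350]
cv2.imwrite("pics/c10.png",np.hstack([f(a,400,300),f(o,400,280)[np.r_[0:280,[279]*20]]]))
E
```

```text
t 29.55 pos [ 0.3748 -0.3708  0.1988] jaw deg -79.62 ydown [-0.  0. -1.] open 0.0501 F [ 0.7 -0.1 -1.8]
purple 0.61475 -0.14074999 51.35
teal 0.56575 0.14825 52.55
bar 0.47006155395507815 -0.016494964599609363 [62.83701706 15.01053524]
```

View pics/c10.png

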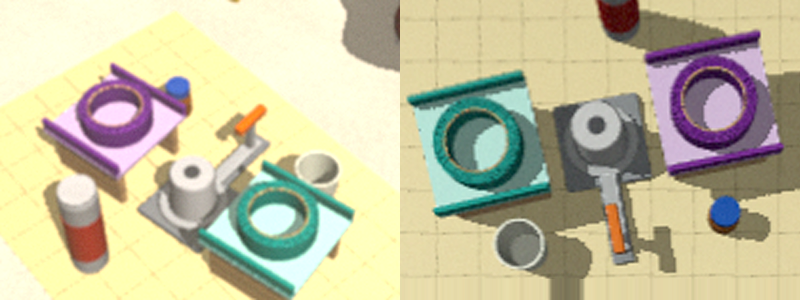

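```bash
python3 - <<'E'
from h import *
from scipy.optimize import minimize
img=ctrl.get_image("top"); U=4
big=cv2.resize(img,None,fx=U,fy=U,interpolation=cv2.INTER_CUBIC); hsv=cv2.cvtColor(big,cv2.COLOR_RGB2HSV)
t=np.linspace(0,2*np.pi,90); C=np.c_[np.cos(t),np.sin(t)]*.055
def hull(x,y):
    P=np.vstack([np.c_[C+[x,y],np.full(90,z)] for z in (.088,.124)])
    m=np.zeros(big.shape[:2],np.uint8); cv2.fillConvexPoly(m,cv2.convexHull(((proj("top",P)+.5)*U*8).astype(np.int32)),255,shift=3); return m>0
for n,lo,hi,c0 in (("purple",(125,95,20),(165,255,255),(.627,-.1435)),("teal",(76,110,20),(100,255,255),(.5745,.155))):
    m=cv2.inRange(hsv,lo,hi); k,l,st,ce=cv2.connectedComponentsWithStats(m)
    h0=hull(*c0); i=max(range(1,k),key=lambda j:(h0&(l==j)).sum())
    cn,_=cv2.findContours((l==i).astype(np.uint8),cv2.RETR_EXTERNAL,cv2.CHAIN_APPROX_NONE)
    g=np.zeros_like(m); cv2.drawContours(g,cn,-1,255,-1); g=cv2.morphologyEx(g,cv2.MORPH_OPEN,np.ones((25,25)))>0
    f=lambda p:1-(hull(*p)&g).sum()/(hull(*p)|g).sum()
    r=minimize(f,c0,method="Nelder-Mead",options=dict(initial_simplex=[c0,(c0[0]+.005,c0[1]),(c0[0],c0[1]+.005)],maxiter=40))
    print(n,r.x.round(4),"IoU",round(1-r.fun,3),"caddy",c0,"off mm",((r.x-c0)*1e3).round(1))
E
```

```text
purple [ 0.6282 -0.1427] IoU 0.945 caddy (0.627, -0.1435) off mm [1.2 0.8]
teal [0.5759 0.156 ] IoU 0.949 caddy (0.5745, 0.155) off mm [1.4 1. ]
```

Both rolls are within 2 mm of their caddy centres. The bar is back at its starting spot and the arm is clear, so I'm handing in.

```bash
python3 -c "
from station import ctrl
print(ctrl.finish_job())"
```

```text
the job is handed in; nothing more can be done
None
```

The job is handed in at about 30 s of the 72 s allowed. Both rolls lie flat on their own caddies, purple placed first and then teal, and the lift plate is down again.

I raised the plate part way and moved the purple roll to the lilac caddy. Then I raised it to about the top stop, moved the teal roll to the mint caddy, and pushed the plate back down. Instead of pushing the rolls along, I pinched each by its wall once it was clear of the hub. I carried it across a few mm up and set it down until I felt contact.

Last checks:
- **Centring:** outline fits put the purple roll 1.4 mm and the teal roll 1.7 mm from the measured caddy centres, with about 2 mm of calibration error. A quick circle fit just before disagreed, showing the rolls up to about 12 mm off. I set it aside because its radii (51–53 mm) did not match the 55 mm roll, and the pictures showed both rolls centred.
- **Plate:** it went down about 71 mm, then stopped moving while the force rose from about 4 N to 19 N. The bar's measured position from above matches the start.
- **Bystanders:** the can, bottle and cup look unmoved in the last pictures; I did not measure them.
- **Contact:** the arm is touching nothing.

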